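# Strap the vacuum line filter into its holder

## Task

Put the long in-line filter back in the line holder: lay it down gently into both saddles without dropping it, barrel between them, while both straps are open. Then swing both straps over it and press each down until its catch snaps and holds it shut. Leave the short filter and everything else on the bench where it is.

Things in the scene. Friction and masses are not known exactly. Their poses are not given: they have to be found in the camera images.
- filter: The long in-line filter: plain steel, 220 mm long, 0.25-0.5 kg, ends alike. Eight-sided barrel in the middle, 32 mm across flats, 100 mm long; each side a round neck 20 mm thick, 50 to 90 mm from the centre, then a 14 mm nipple. Origin at its centre; y along its axis. Starts lying on a flat on the bench, axis 16 mm up, flats upright at its sides.
- holder: Line holder fixed to the bench: grey base plate, x -56 to 50, y -95 to 95 mm, 10 mm thick; two aluminium V saddles at y = +70 and -70 mm, white straps hinged on their +x side, catch posts on their -x side. Origin on the bench, midway between the saddles; z up.
- holder_rest (a point): Where the filter's centre lies when it is home in both saddles: at the holder's x = y = 0, 42 mm above the bench, axis along the holder's y. The gap between the saddles is 116 mm for the 100 mm barrel.
- saddle_left (a point): Axis of a neck lying home in the saddle at the holder's y = +70 mm, 42 mm above the bench. The saddle is 24 mm long in y, with 45 degree slopes that end 46 mm above the bench, 18 mm either side of the axis.
- catch_post_left (a point): Top middle of that saddle's catch post, 51 mm above the bench, at the holder's x = -42 mm; 9 mm thick in x, 26 mm in y. The shut strap passes over it.
- strap_left (a joint): Angle of the strap of the saddle at y = +70 mm. 0 = shut and level, 1.57 = upright, more = leaning back to the holder's +x, stop 2.3; starts 1.7 to 2.15. Light friction keeps it where it is left. At about 0.22 its tooth meets a sprung roller; 5 to 10 N down on the tab pushes it past (0.12), it snaps to 0 and is held. Let go earlier it stays ajar.
- strap_left_tab (a point): Point to press on that strap: on the face that looks up when shut, 59 mm from the hinge, 19 mm short of the free end, above the tooth (which reaches 17 mm below the strap's mid-plane). When shut it is at the holder's x = -29, y = +70 mm, 58.5 mm above the bench.
- strap_left_hinge (a point): Middle of that strap's hinge axis, at the holder's x = 30, y = +70 mm, 56 mm above the bench; the axis runs along the holder's y. The strap is a white plastic bar, 78 mm long from here, 22 mm wide, 5 mm thick; shut, it points to the holder's -x and its underside is 1.5 mm above a neck lying home.
- saddle_right (a point): Axis of a neck lying home in the saddle at the holder's y = -70 mm, 42 mm above the bench. The saddle is 24 mm long in y, with 45 degree slopes that end 46 mm above the bench, 18 mm either side of the axis.
- catch_post_right (a point): Top middle of that saddle's catch post, 51 mm above the bench, at the holder's x = -42 mm; 9 mm thick in x, 26 mm in y. The shut strap passes over it.
- strap_right (a joint): Angle of the strap of the saddle at y = -70 mm. 0 = shut and level, 1.57 = upright, more = leaning back to the holder's +x, stop 2.3; starts 1.7 to 2.15. Light friction keeps it where it is left. At about 0.22 its tooth meets a sprung roller; 5 to 10 N down on the tab pushes it past (0.12), it snaps to 0 and is held. Let go earlier it stays ajar.
- strap_right_tab (a point): Point to press on that strap: on the face that looks up when shut, 59 mm from the hinge, 19 mm short of the free end, above the tooth (which reaches 17 mm below the strap's mid-plane). When shut it is at the holder's x = -29, y = -70 mm, 58.5 mm above the bench.
- strap_right_hinge (a point): Middle of that strap's hinge axis, at the holder's x = 30, y = -70 mm, 56 mm above the bench; the axis runs along the holder's y. The strap is a white plastic bar, 78 mm long from here, 22 mm wide, 5 mm thick; shut, it points to the holder's -x and its underside is 1.5 mm above a neck lying home.
- short_filter: The short in-line filter: same shape and material as filter but 130 mm long, its barrel 50 mm long. It is lying on the bench and is not wanted. Origin at its centre, on its axis; y along the axis.
- wrench: Steel open-ended wrench, 170 mm long, lying on the bench, handle to its -x. Origin under its middle. Bystander.
- beaker: Glass beaker, 70 mm across, 90 mm tall, standing. Origin at the centre of its underside. Bystander.
- wash_bottle: White plastic bottle, 66 mm across, 160 mm tall, standing. Origin at the centre of its underside. Bystander.
- clamp_ring: Aluminium ring, 44 mm across, 14 mm thick, lying flat. Origin at the centre of its underside. Bystander.
- gauge: Dial gauge lying face up, 60 mm across, 26 mm thick. Origin at the centre of its underside. Bystander.
- dish: White ceramic dish, 90 mm across, 18 mm tall. Origin at the centre of its underside. Bystander.

How it is judged:
By the outcome, as a careful person would: the job done as asked, in the order asked, and still so for the second after the job is handed in, with the robot touching nothing.
It also fails if it takes over 61 s, if anything falls off the work surface, if the arm or the gripper's body presses on something with over 40 N, if the wrist force passes 120 N, or if a joint passes its speed limit or range.

## Robot

A 6-joint arm with a two-finger parallel gripper is mounted at the origin on the work surface. World frame = base frame: x ahead of the robot, y to its left, z up, the work surface at z = 0. Lengths are in m, angles in rad, forces in N, time in s.
With the tool pointing down it reaches from about 0.35 to 0.775 m from the base axis. Payload 5.5 kg.
Tool frame: the origin (TCP) lies midway between the tips of the shut fingers; the grasp point (between the pads) lies 19 mm behind it; z points along the fingers, y is the line along which they close (so a half turn about z gives the same grasp; the last joint's range is limited). The gripper opens to 85 mm and grips with 20 to 120 N. Pads are 22 mm wide; open, the fingers measure 114 mm over their backs; the gripper's body (76 mm by 85 mm) begins 54 mm behind the grasp point. The pads swing forward as they close: fully open they stand 13 mm farther back than shut.
Start: joints at [-1.338, 0.313, 0.046, 1.304, 0, 1.431], TCP at [0.209, -0.536, 0.231] pointing down, gripper open.
Joint ranges: [-2.76, 2.76], [-0.86, 1.69], [-1.03, 1.26], [-2.2, 2.34], [-1.47, 1.5], [-3.14, 3.14]. Speed limits (rad/s): [2.57, 2.57, 3.14, 3.14, 3.14, 3.14].

## Interface

Orientations are given as a unit quaternion [w, x, y, z].
In Python, from workcell import env gives the robot as it stands.
- The arm moves only by the tool move_arm, never from a script. Its argument "targets" is a list of rows, each a list of 3 entries, a list of its own where there are three numbers: the shift along the tool's x, y, z in mm, then the turn, a rotation vector about the tool's x, y, z in units of 10 degrees (1.0 is 10 degrees), then the closure, from -1 (fully open) to 1 (shut). In form: [[[dx, dy, dz], [ax, ay, az], gripper], ...]. A call has 1 to 5 rows; each row is the pose to reach, as a shift and turn from the pose commanded when the call began, along the tool's axes at that moment; what a row does not reach only later rows make up. A row lasts 1/8 s, in which the tool goes at most 62.5 mm and 10.7 degrees, less where a joint would pass 70% of its speed; a pose out of reach is approached as far as the arm can. A call with a gripper value outside its range is refused whole. The fingers move at their own pace and stop on an object; "squeeze" is the grip in N (left out, the last holds). Time passes only in rows, so rows that repeat a pose let the fingers close. It gives the time, the measured TCP pose, the force, the opening and the grip force at its end, in the units of the state.
- env.get_state(): the state, without advancing time (a new reading comes with each control period).
- env.read_camera(name): name is "side" or "top"; returns a dict with "pixels" (420x560x3 uint8, red, green, blue), "fovy" (degrees; the focal length in pixels is half the picture's height over the tangent of half this angle, whatever the lens; pixels are square), "cx", "cy" (the principal point, pixels), "dist_coeffs" ([k1, k2, p1, p2, k3] as OpenCV has them; the pictures are not rectified), "extrinsics" (4x4, takes a point from world to camera coordinates). Camera axes: x right, y up, looking along -z (the intrinsics and any distortion apply to the point x, -y, -z); pixel columns grow to the right and rows downward; lengths in m; the calibration is good to about 2 mm. A picture is of the moment at which its call begins. There is no depth.
- env.hand_in(): hands the job in; it is judged then, once.
Trained networks look in a picture, given as the dict that the camera call returned (one of the last four; its "shot" number tells which), for a name from the list of things; names that differ only in an ending like _2 or _b are one class to them, and where a whole thing is asked for, a point or a joint stands for the part that bears it (a point fixed in the world has none). Each returns a list of dicts, best first, with "confidence" (0 to 1); they miss things now and then, are a little off and sometimes report something else, mostly with a low value. They report only what shows in the picture. A call takes as long as a camera call.
- env.spot_in(thing, picture): "centre" ([x, y, z] in m, in world coordinates, good to about 4 mm: the middle of the surface that is visible of it).
- env.regions_of(thing, picture): "mask" (420x560 bool, what is visible of it).
- env.landmark_of(thing, picture): "centre" ([x, y, z] in m, in world coordinates, good to about 4 mm: a listed point, or the origin of a listed thing).
The state is a dict: "clock": time; "joint_pos": joint angles; "qvel": joint speeds; "tau": joint torques, N m; "tcp_pos": TCP position; "orientation": TCP orientation; "wrist_force": force on the tool from outside, world axes, zero at the start; "ft_torque": the same for the moment, N m; "finger_gap": finger opening in m; "grip_force": force on a finger pad.
Only numpy, scipy, OpenCV 4.12 (cv2) and the standard library are available. Lean on these libraries where they do the work, as an engineer would, in place of code of your own. Each camera call takes 0.05 s, during which the arm holds its last target. There are 200 camera calls.

## Working session

There is one attempt and no reset: what is moved stays moved. The work goes in short steps, Python scripts to look and compute and a tool call to move; the robot and the scene stay as the last step left them, time stands still between calls to the robot, and variables do not carry over. Pictures are saved under pics/ and viewed, at most 10 in all, crops included, and the job is handed in when it is done.

Besides the shell and the picture viewer there is one more tool, called after ">>>" in YAML: its name, and indented under it one key for each argument. move_arm: Moves the arm, as the interface text tells. Its arguments: {"type":"object","properties":{"targets":{"type":"array","items":{"type":"array"}},"squeeze":{"type":"number"}},"required":["targets"]}

```bash
mkdir -p pics; cat > h.py <<'E'
import numpy as np, cv2
from workcell import env
from scipy.spatial.transform import Rotation as R
def shot(n): return env.read_camera(n)
def save(p,name,crop=None,s=1):
    im=p["pixels"][:,:,::-1]
    if crop: im=im[crop[1]:crop[3],crop[0]:crop[2]]
    if s!=1: im=cv2.resize(im,None,fx=s,fy=s,interpolation=cv2.INTER_CUBIC)
    cv2.imwrite("pics/"+name,im)
def K(p):
    f=p["pixels"].shape[0]/2/np.tan(np.radians(p["fovy"])/2)
    return np.array([[f,0,p["cx"]],[0,f,p["cy"]],[0,0,1.]])
def proj(p,X):
    E=np.array(p["extrinsics"]); X=np.atleast_2d(X)
    c=(E[:3,:3]@X.T).T+E[:3,3]; c=c*[1,-1,-1]
    return cv2.projectPoints(c.reshape(-1,1,3),np.zeros(3),np.zeros(3),K(p),np.array(p["dist_coeffs"],float))[0].reshape(-1,2)
def ray(p,uv,z):
    """intersect pixels with plane world z"""
    E=np.array(p["extrinsics"])
    n=cv2.undistortPoints(np.array(uv,float).reshape(-1,1,2),K(p),np.array(p["dist_coeffs"],float)).reshape(-1,2)
    d=np.c_[n[:,0],-n[:,1],-np.ones(len(n))]@E[:3,:3]
    o=-E[:3,:3].T@E[:3,3]
    return o+d*((z-o[2])/d[:,2])[:,None]
def delta(pos,quat=None,Rt=None):
    """shift in tool mm from current to world pos, rotvec in 10deg"""
    s=env.get_state(); q=s["orientation"]; R0=R.from_quat([q[1],q[2],q[3],q[0]])
    d=R0.inv().apply(np.array(pos)-s["tcp_pos"])*1000
    r=(R0.inv()*Rt).as_rotvec(degrees=True)/10 if Rt is not None else np.zeros(3)
    return d.round(1),r.round(2)
E
python3 - <<'E'
from h import *
a=shot("top"); b=shot("side"); save(a,"t0.png"); save(b,"s0.png")
for n,p in(("top",a),("side",b)):
    print(n,np.array(p["extrinsics"]).round(3).tolist(),p["fovy"],p["dist_coeffs"])
    for t in "filter holder short_filter holder_rest saddle_left saddle_right strap_left_hinge strap_right_hinge strap_left_tab strap_right_tab catch_post_left catch_post_right wrench beaker wash_bottle clamp_ring gauge dish".split():
        r=env.landmark_of(t,p); print(t,[(np.round(x["centre"],3).tolist(),round(x["confidence"],2)) for x in r[:2]])
print(env.get_state())
E
```

```text
top [[0.017, -1.0, 0.018, -0.012], [0.998, 0.019, 0.061, -0.631], [-0.062, 0.017, 0.998, -1.2], [0.0, 0.0, 0.0, 1.0]] 56.622991534904806 [-0.030822  0.        0.        0.        0.      ]
filter [([0.441, -0.167, 0.018], 0.88)]
holder [([0.556, 0.216, 0.001], 0.68), ([0.66, -0.403, -0.003], 0.62)]
short_filter [([0.647, -0.193, 0.021], 0.63), ([0.541, 0.149, 0.043], 0.57)]
holder_rest [([0.553, 0.221, 0.043], 0.65), ([0.553, 0.218, 0.002], 0.16)]
saddle_left [([0.565, 0.292, 0.039], 0.87), ([0.595, 0.145, 0.105], 0.21)]
saddle_right [([0.543, 0.147, 0.041], 0.66)]
strap_left_hinge [([0.528, 0.42, -0.001], 0.52), ([0.595, 0.284, 0.057], 0.5)]
strap_right_hinge [([0.575, 0.15, 0.057], 0.39)]
strap_left_tab [([0.623, 0.277, 0.108], 0.48)]
strap_right_tab []
catch_post_left [([0.52, 0.292, 0.049], 0.82)]
catch_post_right [([0.507, 0.152, 0.051], 0.98)]
wrench [([0.594, 0.142, 0.107], 0.66), ([0.529, 0.421, -0.002], 0.64)]
beaker [([0.662, -0.4, -0.004], 0.9)]
wash_bottle [([0.688, 0.351, 0.003], 0.58)]
clamp_ring [([0.546, -0.385, -0.005], 0.64)]
gauge [([0.78, 0.08, -0.002], 0.77)]
dis
[... 1256 characters left out ...]
': array([-1.33761878e+00,  3.13197234e-01,  4.61485881e-02,  1.30363215e+00,
       -6.89300145e-06,  1.43118686e+00]), 'qvel': array([ 8.44402709e-04, -9.39148413e-04, -3.43256083e-05, -7.38586279e-05,
        5.06483742e-04, -1.73205163e-03]), 'tau': array([ 4.63752640e-04, -4.80459344e+01,  2.98802340e+01,  5.83600267e-04,
       -7.99825375e-05,  7.37633826e-06]), 'tcp_pos': array([ 0.20941789, -0.53556226,  0.23134466]), 'orientation': array([ 5.78625729e-05,  9.82678964e-01,  1.85316081e-01, -7.41254292e-07]), 'wrist_force': array([-0.26327171, -0.14886195, -0.41291134]), 'ft_torque': array([ 0.01011789,  0.00684939, -0.00943114]), 'grip_force': 0.0, 'finger_gap': 0.08573125064177833}
```

View images.

View pics/t0.png

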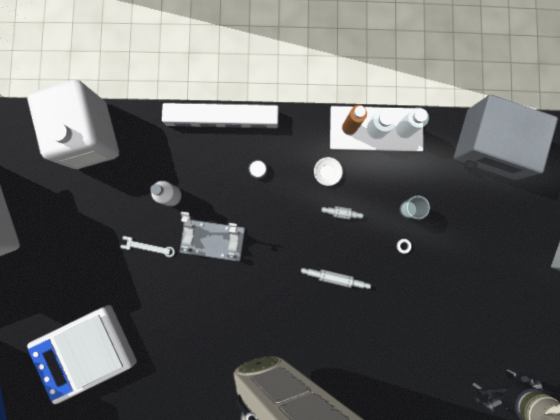

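View pics/s0.png

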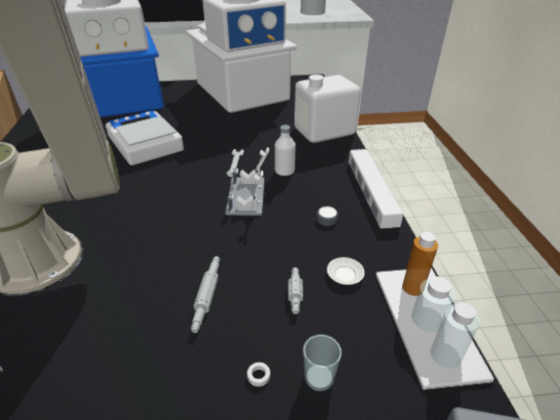

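The top view shows the long filter from about (302,271) to (371,287), the short filter at (342,212), and the holder at (212,240), its straps leaning back to (186,217) and (232,225). The wash bottle stands at (166,192), close to the left strap. The side view agrees: holder at (247,195), long filter at (206,293). Next I'll refine the filter axis and the holder yaw.

```bash
cat >> h.py <<'E'
def Rdown(yaw): # tool z down, tool y axis at world yaw (rad)
    y=np.array([np.cos(yaw),np.sin(yaw),0]); z=np.array([0,0,-1.]); x=np.cross(y,z)
    return R.from_matrix(np.c_[x,y,z])
def best(pos,yaw):
    out=[]
    for k in (0,1):
        d,r=delta(pos,Rt=Rdown(yaw+k*np.pi)); out.append((abs(r[2]),d.tolist(),r.tolist()))
    out.sort(); return out
E
python3 - <<'E'
from h import *
a=shot("top"); b=shot("side")
for p in (a,b):
    r=env.regions_of("filter",p)[0]; m=r["mask"]; v,u=np.nonzero(m)
    P=ray(p,np.c_[u,v],0.018)[:,:2]; c=P.mean(0); U,S,V=np.linalg.svd(P-c,full_matrices=False)
    t=(P-c)@V[0]; print("filter",r["confidence"],len(u),c,np.degrees(np.arctan2(V[0][1],V[0][0])),np.percentile(t,[0.5,99.5]),"mid",c+V[0]*(t.min()+t.max())/2)
o=np.array([.555,.218,0]); best_=None
im=cv2.resize(a["pixels"][:,:,::-1].copy()[190:290,160:260],None,fx=6,fy=6,interpolation=cv2.INTER_CUBIC)
for yaw,col in((-5.5,(0,255,255)),(-8,(0,0,255))):
    M=R.from_euler('z',yaw,degrees=True)
    for pts in([[-56,-95,10],[50,-95,10],[50,95,10],[-56,95,10]],[[-42,70,51],[-42,-70,51]]):
        q=(proj(a,o+M.apply(np.array(pts)/1000))-[160,190]+.5)*6
        cv2.polylines(im,[q.astype(int)],len(pts)>2,col,1)
cv2.imwrite("pics/h0.png",im)
for k in best([.440,-.169,.10],0): print(k)
E
```

```text
filter 0.47 2133 [0.55434981 0.21866694] -102.20671924614248 [-0.10183302  0.09567964] mid [0.55531355 0.22312189]
filter 0.77 892 [ 0.43823574 -0.17701434] -101.903880335718 [-0.11696194  0.10302205] mid [ 0.43979202 -0.16963175]
(np.float64(6.86), [348.2, -257.4, 131.3], [0.0, 0.0, -6.86])
(np.float64(11.14), [348.2, -257.4, 131.3], [0.0, -0.0, 11.14])
```

View pics/h0.png

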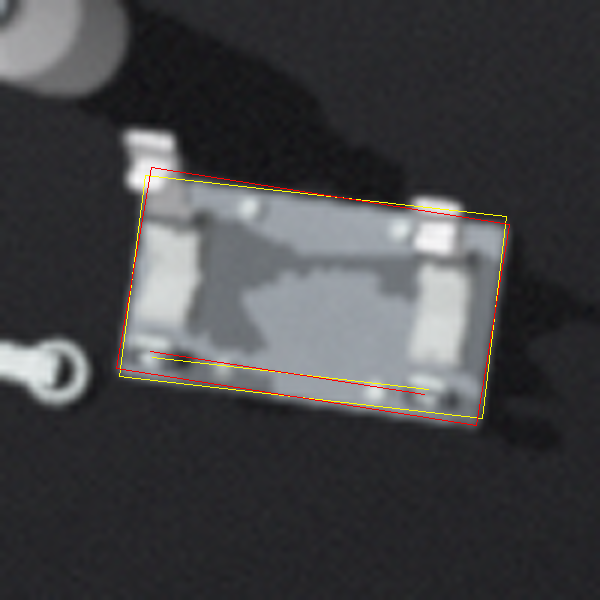

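The red outline (yaw −8°) fits the holder plate, with corners at (120,368) and (478,426). I'll take the holder as origin (0.555, 0.218) and yaw about −8.3°. The filter centre is (0.4395, −0.169) with its axis at 78°. Moving above the filter.

>>> move_arm:
  targets:
    - [[348, -257, 131], [0, 0, -5.67], -0.35]
    - [[348, -257, 131], [0, 0, -5.67], -0.35]
    - [[348, -257, 131], [0, 0, -5.67], -0.35]
    - [[348, -257, 131], [0, 0, -5.67], -0.35]
    - [[348, -257, 131], [0, 0, -5.67], -0.35]
  squeeze: 60

```text
clock: 2.72
tcp_pos: [0.3696, -0.281, 0.1405]
orientation: [0.001, 0.791, 0.612, 0.0]
wrist_force: [0.8, -0.0, -0.4]
finger_gap: 0.0576
grip_force: 0.0
```

```bash
python3 - <<'E'
from h import *
print(best([.4395,-.169,.10],np.radians(-11.9))[0])
E
```

```text
(np.float64(0.27), [126.0, 39.3, 40.5], [0.01, 0.0, -0.27])
```

>>> move_arm:
  targets:
    - [[63, 20, 20], [0, 0, -0.27], -0.35]
    - [[126, 39, 40], [0, 0, -0.27], -0.35]
    - [[126, 39, 40], [0, 0, -0.27], -0.35]
    - [[126, 39, 40], [0, 0, -0.27], -0.35]

```text
clock: 3.22
tcp_pos: [0.4391, -0.1702, 0.1006]
orientation: [-0.0, 0.778, 0.629, -0.0]
wrist_force: [-0.3, -0.6, -0.9]
finger_gap: 0.0573
grip_force: 0.0
```

```bash
python3 - <<'E'
from h import *
print(env.get_state()["tcp_pos"],best([.4395,-.169,.002],np.radians(-11.9))[0])
p=shot("side"); r=env.regions_of("filter",p)
for q in r[:1]:
    v,u=np.nonzero(q["mask"]); P=ray(p,np.c_[u,v],.02)[:,:2]; c=P.mean(0); V=np.linalg.svd(P-c,full_matrices=False)[2][0]; print(q["confidence"],len(u),c,np.degrees(np.arctan2(V[1],V[0])))
for q in env.landmark_of("filter",p)[:2]: print(q)
save(p,"s1.png",(120,200,320,360),4)
E
```

```text
[ 0.43907973 -0.17023295  0.10063737] (np.float64(0.02), [1.3, 0.2, 98.6], [-0.0, 0.0, -0.02])
0.77 795 [ 0.43713012 -0.18809024] -101.5676961140001
{'centre': [0.4396, -0.1707, 0.0141], 'confidence': 0.97}
```

View pics/s1.png

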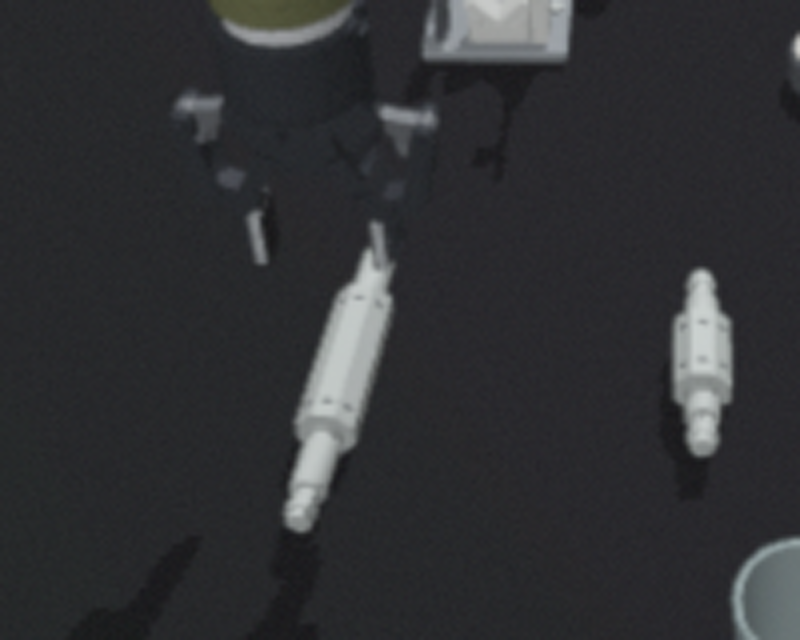

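In the 4x crop the gripper hangs above the filter, whose barrel is centred near (345,365). The network still puts it at (0.440, −0.170). Descending to grasp.

>>> move_arm:
  targets:
    - [[1, 0, 45], [0, 0, 0], -0.35]
    - [[1, 0, 80], [0, 0, 0], -0.35]
    - [[1, 0, 95], [0, 0, 0], -0.35]
    - [[1, 0, 98], [0, 0, 0], -0.35]
    - [[1, 0, 98], [0, 0, 0], 0.1]

```text
clock: 4.0
tcp_pos: [0.4393, -0.171, 0.0033]
orientation: [0.001, 0.779, 0.627, 0.0]
wrist_force: [0.1, -0.8, 0.3]
finger_gap: 0.041
grip_force: 0.0
```

>>> move_arm:
  targets:
    - [[0, 0, 0], [0, 0, 0], 1]
    - [[0, 0, 0], [0, 0, 0], 1]
    - [[0, 0, 0], [0, 0, 0], 1]
    - [[0, 0, 0], [0, 0, 0], 1]
  squeeze: 60

```text
clock: 4.5
tcp_pos: [0.4399, -0.1708, 0.0039]
orientation: [0.001, 0.778, 0.628, -0.0]
wrist_force: [-1.8, -1.8, 6.3]
finger_gap: 0.0306
grip_force: 60.8
```

>>> move_arm:
  targets:
    - [[0, 0, -10], [0, 0, 0], 1]
    - [[0, 0, -50], [0, 0, 0], 1]
    - [[0, 0, -100], [0, 0, 0], 1]
    - [[0, 0, -140], [0, 0, 0], 1]
    - [[0, 0, -140], [0, 0, 0], 1]

```text
clock: 5.12
tcp_pos: [0.4411, -0.1706, 0.146]
orientation: [0.003, 0.778, 0.628, 0.001]
wrist_force: [0.0, -0.1, -4.0]
finger_gap: 0.0308
grip_force: 60.7
```

```bash
python3 - <<'E'
from h import *
print(env.get_state()["wrist_force"],best([.555,.218,.145],np.radians(-8.3))[0])
p=shot("side")
r=env.regions_of("filter",p)
for q in r[:2]:
    v,u=np.nonzero(q["mask"]); print(q["confidence"],len(u)) 
    P=ray(p,np.c_[u,v],.156)[:,:2]; c=P.mean(0); V=np.linalg.svd(P-c,full_matrices=False)[2][0]; t=(P-c)@V; print(c,np.degrees(np.arctan2(V[1],V[0])),t.min(),t.max(), c+V*(t.min()+t.max())/2)
for q in env.landmark_of("filter",p)[:2]: print(q)
save(p,"s2.png",(120,120,320,320),3)
E
```

```text
[ 0.0233939  -0.09511803 -3.99247997] (np.float64(0.39), [403.9, 29.2, 0.5], [0.04, 0.01, -0.39])
0.71 697
[ 0.43231583 -0.20075792] -99.67619770773084 -0.12666374191464308 0.07814987221258693 [ 0.43639294 -0.17684608]
0.6 1601
[0.55204607 0.02376282] -101.561519999077 -0.2146225038358986 0.09894971036427767 [0.56363764 0.08042572]
{'centre': [0.4423, -0.1683, 0.1575], 'confidence': 0.93}
```

View pics/s2.png

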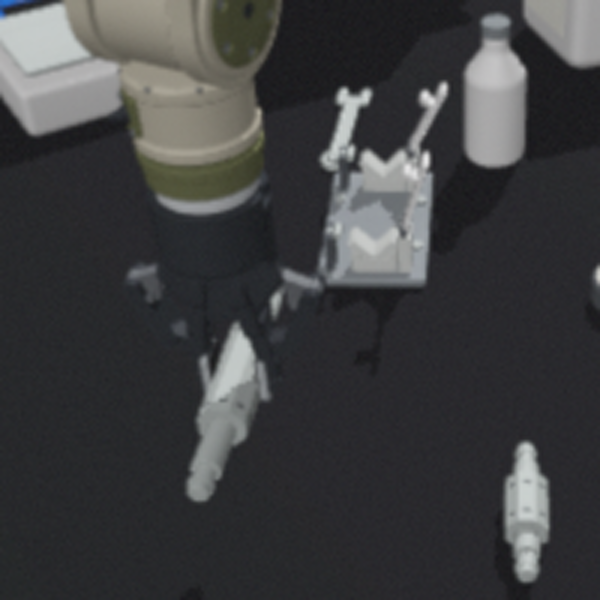

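The crop shows the filter held level under the gripper at (220,410). Both saddles at (385,215) are free, with their straps leaning back. Carrying the filter to the holder.

>>> move_arm:
  targets:
    - [[40, 3, -15], [0, 0, -0.1], 1]
    - [[100, 8, -15], [0, 0, -0.2], 1]
    - [[160, 12, -15], [0, 0, -0.3], 1]
    - [[220, 16, -15], [0, 0, -0.39], 1]
    - [[280, 20, -15], [0, 0, -0.39], 1]

```text
clock: 5.9
tcp_pos: [0.5168, 0.1015, 0.1554]
orientation: [-0.001, 0.757, 0.654, -0.002]
wrist_force: [1.6, -1.1, -3.0]
finger_gap: 0.0305
grip_force: 60.7
```

>>> move_arm:
  targets:
    - [[50, 4, 0], [0, 0, 0], 1]
    - [[95, 7, 0], [0, 0, 0], 1]
    - [[120, 9, 0], [0, 0, 0], 1]
    - [[120, 9, 0], [0, 0, 0], 1]

```text
clock: 6.4
tcp_pos: [0.5428, 0.2186, 0.1548]
orientation: [-0.001, 0.756, 0.655, -0.002]
wrist_force: [-0.1, -0.2, -4.1]
finger_gap: 0.0307
grip_force: 60.7
```

```bash
python3 - <<'E'
from h import *
print(env.get_state()["tcp_pos"])
for z in(.06,.033): print(best([.555,.217,z],np.radians(-8.3))[0])
for n in("top","side"):
  p=shot(n)
  for t in("filter","holder_rest","saddle_left","saddle_right"):
    for q in env.landmark_of(t,p)[:1]: print(n,t,q)
E
```

```text
[0.54284403 0.21862058 0.15482185]
(np.float64(0.02), [0.3, 12.7, 94.8], [-0.02, 0.01, 0.02])
(np.float64(0.02), [0.3, 12.8, 121.8], [-0.02, 0.01, 0.02])
top filter {'centre': [0.5426, 0.2224, 0.1672], 'confidence': 0.68}
top holder_rest {'centre': [0.5566, 0.219, 0.0442], 'confidence': 0.7}
top saddle_right {'centre': [0.5558, 0.2199, 0.0447], 'confidence': 0.72}
side filter {'centre': [0.5398, 0.2182, 0.1707], 'confidence': 0.58}
side holder_rest {'centre': [0.5563, 0.2184, 0.0374], 'confidence': 0.78}
side saddle_left {'centre': [0.5644, 0.2891, 0.0379], 'confidence': 0.94}
side saddle_right {'centre': [0.5524, 0.146, 0.0402], 'confidence': 0.58}
```

>>> move_arm:
  targets:
    - [[0, 13, 20], [0, 0, 0], 1]
    - [[0, 13, 60], [0, 0, 0], 1]
    - [[0, 13, 95], [0, 0, 0], 1]
    - [[0, 13, 105], [0, 0, 0], 1]
    - [[0, 13, 105], [0, 0, 0], 1]

```text
clock: 7.52
tcp_pos: [0.5569, 0.2149, 0.0518]
orientation: [-0.0, 0.757, 0.654, -0.001]
wrist_force: [1.3, -0.2, -3.5]
finger_gap: 0.0309
grip_force: 60.6
```

```bash
python3 - <<'E'
from h import *
s=env.get_state(); print(s["tcp_pos"],s["wrist_force"],best([.5555,.217,.030],np.radians(-8.3))[0])
a=shot("top"); b=shot("side")
A=a["pixels"][190:290,160:260,::-1]; B=b["pixels"][120:240,190:310,::-1]
im=np.hstack([cv2.resize(A,(400,400),interpolation=cv2.INTER_CUBIC),cv2.resize(B,(400,400),interpolation=cv2.INTER_CUBIC)])
cv2.imwrite("pics/c1.png",im)
E
```

```text
[0.55692438 0.21491193 0.05177511] [ 1.30378746 -0.16326716 -3.4708273 ] (np.float64(0.0), [1.9, -1.7, 21.8], [-0.01, 0.0, -0.0])
```

View pics/c1.png

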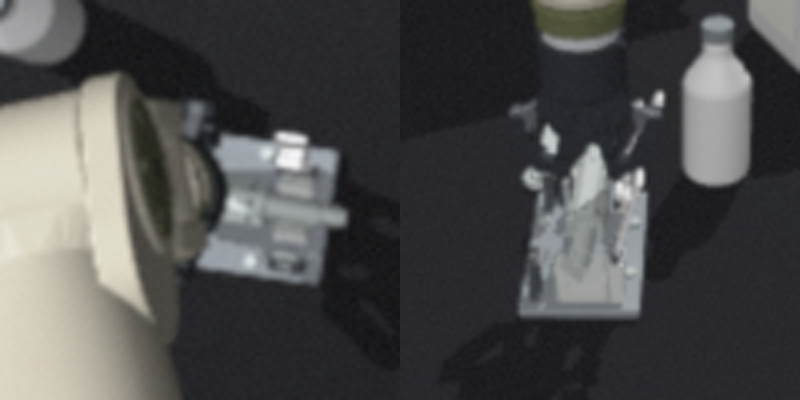

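The filter hangs over the saddles with its right nipple at (345,215) in the left half of the picture, and the straps are clear of it. Lowering.

>>> move_arm:
  targets:
    - [[2, -2, 4], [0, 0, 0], 1]
    - [[2, -2, 10], [0, 0, 0], 1]
    - [[2, -2, 14], [0, 0, 0], 1]
    - [[2, -2, 16], [0, 0, 0], 1]
    - [[2, -2, 16], [0, 0, 0], 1]

```text
clock: 8.25
tcp_pos: [0.5553, 0.2174, 0.0365]
orientation: [-0.0, 0.757, 0.654, -0.0]
wrist_force: [0.4, 0.7, -3.5]
finger_gap: 0.0304
grip_force: 60.7
```

>>> move_arm:
  targets:
    - [[0, 0, 1], [0, 0, 0], 1]
    - [[0, 0, 2], [0, 0, 0], 1]
    - [[0, 0, 3], [0, 0, 0], 1]
    - [[0, 0, 3], [0, 0, 0], 1]

```text
clock: 8.75
tcp_pos: [0.5553, 0.2174, 0.0336]
orientation: [-0.0, 0.757, 0.654, -0.0]
wrist_force: [0.6, 0.2, -3.6]
finger_gap: 0.031
grip_force: 60.7
```

>>> move_arm:
  targets:
    - [[0, 0, 1], [0, 0, 0], 1]
    - [[0, 0, 2], [0, 0, 0], 1]
    - [[0, 0, 2], [0, 0, 0], 1]

```text
clock: 9.12
tcp_pos: [0.5553, 0.2175, 0.0317]
orientation: [-0.0, 0.757, 0.654, -0.0]
wrist_force: [-0.0, -0.2, -2.6]
finger_gap: 0.0303
grip_force: 60.8
```

>>> move_arm:
  targets:
    - [[0, 0, 0.5], [0, 0, 0], 1]
    - [[0, 0, 1], [0, 0, 0], 1]
    - [[0, 0, 1], [0, 0, 0], 1]

```text
clock: 9.5
tcp_pos: [0.5555, 0.2175, 0.0312]
orientation: [0.0, 0.756, 0.654, 0.0]
wrist_force: [-2.3, -0.0, 2.5]
finger_gap: 0.0305
grip_force: 61.4
```

>>> move_arm:
  targets:
    - [[0, -0.7, 0.3], [0, 0, 0], 1]
    - [[0, -0.7, 0.8], [0, 0, 0], 1]
    - [[0, -0.7, 0.8], [0, 0, 0], 1]

```text
clock: 9.88
tcp_pos: [0.5556, 0.2175, 0.031]
orientation: [0.001, 0.757, 0.654, 0.001]
wrist_force: [-2.0, -0.9, 6.8]
finger_gap: 0.0305
grip_force: 62.1
```

The wrist force shows contact at about the home height. I'll let the grip go soft, then open in small steps.

>>> move_arm:
  targets:
    - [[0, 0, 0], [0, 0, 0], 1]
    - [[0, 0, 0], [0, 0, 0], 1]
  squeeze: 20

```text
clock: 10.12
tcp_pos: [0.5556, 0.2175, 0.031]
orientation: [0.001, 0.757, 0.654, 0.001]
wrist_force: [-1.7, -2.7, 7.2]
finger_gap: 0.0306
grip_force: 62.1
```

>>> move_arm:
  targets:
    - [[0, 0, 0], [0, 0, 0], 0.24]
    - [[0, 0, 0], [0, 0, 0], 0.21]
    - [[0, 0, 0], [0, 0, 0], 0.18]
    - [[0, 0, 0], [0, 0, 0], 0.15]

```text
clock: 10.62
tcp_pos: [0.5548, 0.2176, 0.0298]
orientation: [0.0, 0.757, 0.654, -0.0]
wrist_force: [1.2, 0.3, -0.7]
finger_gap: 0.0367
grip_force: 0.0
```

>>> move_arm:
  targets:
    - [[0, 0, 0], [0, 0, 0], -0.2]
    - [[0, 0, 0], [0, 0, 0], -0.2]
    - [[0, 0, -30], [0, 0, 0], -0.2]
    - [[0, 0, -90], [0, 0, 0], -0.2]
    - [[0, 0, -150], [0, 0, 0], 0.5]

```text
clock: 11.25
tcp_pos: [0.5543, 0.2174, 0.1811]
orientation: [-0.0, 0.757, 0.654, -0.0]
wrist_force: [1.4, 1.0, 0.4]
finger_gap: 0.0342
grip_force: 0.0
```

>>> move_arm:
  targets:
    - [[-60, 0, 0], [0, 0, 0], 1]
    - [[-120, 0, 0], [0, 0, 0], 1]
    - [[-120, 0, 0], [0, 0, 0], 1]

```text
clock: 11.62
tcp_pos: [0.5369, 0.0955, 0.1804]
orientation: [0.0, 0.758, 0.652, -0.0]
wrist_force: [0.1, 1.0, -0.5]
finger_gap: 0.0001
grip_force: 0.0
```

```bash
cat >> h.py <<'E'
O=np.array([.5548,.2176,0]); M=R.from_euler('z',-8.3,degrees=True)
def H(x,y,z): return O+M.apply(np.array([x,y,z])/1000)
E
python3 - <<'E'
from h import *
s=env.get_state(); print(s["tcp_pos"],s["joint_pos"])
for n in("top","side"):
  p=shot(n)
  for t in("filter","strap_left_tab","strap_right_tab","strap_left_hinge","strap_right_hinge"):
    for q in env.landmark_of(t,p)[:2]: print(n,t,(M.inv().apply(np.array(q["centre"])-O)*1000).round(1),q["confidence"])
  if n=="top": A=p["pixels"][190:290,160:260,::-1].copy()
B=p["pixels"][120:240,190:310,::-1]
im=np.hstack([cv2.resize(A,(400,400),interpolation=cv2.INTER_CUBIC),cv2.resize(B,(400,400),interpolation=cv2.INTER_CUBIC)])
cv2.imwrite("pics/c2.png",im)
E
```

```text
[0.53690478 0.09548037 0.18035212] [ 2.91821905e-02  2.76025040e-01 -1.30914494e-01  1.16365640e+00
 -7.53214000e-04  1.75056521e+00]
top filter [ 60.2  68.3 111.2] 0.6
top strap_left_tab [ 61.4  69.9 111.8] 0.42
top strap_left_hinge [27.1 68.3 57.5] 0.67
side filter [ 1.4  1.8 43.8] 0.84
side strap_left_tab [ 54.6  71.1 108.2] 0.6
side strap_right_tab [ 47.3 -67.9 112. ] 0.52
side strap_left_hinge [-38.9 -69.6  51.3] 0.72
side strap_left_hinge [31.6 72.4 51.9] 0.42
side strap_right_hinge [ 1.5  1.5 -3.5] 0.64
side strap_right_hinge [ 26.8 -67.9  60.1] 0.62
```

View pics/c2.png

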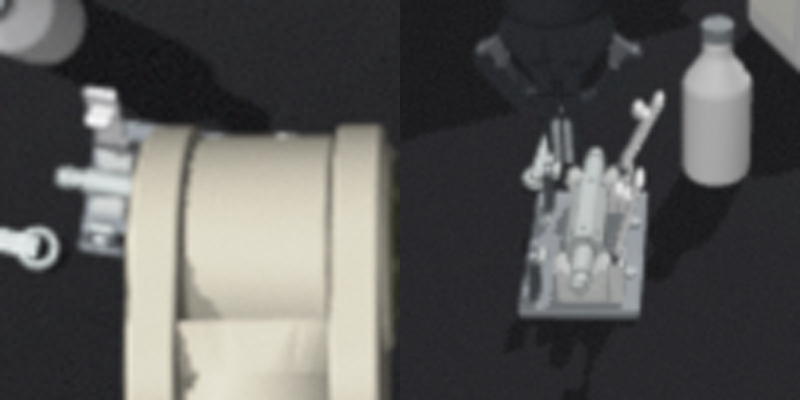

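The right half of the picture shows the filter lying level in both saddles (590,215). The left strap at (645,130) is open and the right one stands behind the filter; the tool is clear. Now I'll swing the right strap over, coming from behind it.

>>> move_arm:
  targets:
    - [[30, 50, 0], [0, 0, 0], 1]
    - [[53, 85, 0], [0, 0, 0], 1]
    - [[53, 85, 20], [0, 0, 0], 1]
    - [[53, 85, 65], [0, 0, 0], 1]
    - [[53, 85, 75], [0, 0, 0], 1]

```text
clock: 12.85
tcp_pos: [0.6267, 0.139, 0.1015]
orientation: [-0.002, 0.756, 0.654, -0.003]
wrist_force: [-0.1, 0.4, 0.3]
finger_gap: 0.0001
grip_force: 0.0
```

```bash
cat >> h.py <<'E'
def hp():
    s=env.get_state(); return (M.inv().apply(s["tcp_pos"]-O)*1000).round(1), s["wrist_force"].round(1)
E
python3 -c "
from h import *
print(hp())"
```

```text
(array([ 82.5, -67.4, 101.5]), array([-0.1,  0.4,  0.3]))
```

>>> move_arm:
  targets:
    - [[0, -20, 0], [0, 0, 0], 1]
    - [[0, -40, 0], [0, 0, 0], 1]
    - [[0, -55, 0], [0, 0, 0], 1]
    - [[0, -68, 0], [0, 0, 0], 1]
    - [[0, -80, 5], [0, 0, 0], 1]

```text
clock: 13.48
tcp_pos: [0.5504, 0.1507, 0.101]
orientation: [0.001, 0.757, 0.654, 0.001]
wrist_force: [0.8, -0.9, 0.2]
finger_gap: -0.0001
grip_force: 0.3
```

```bash
python3 -c "
from h import *
print(hp())
p=shot('side')
for q in env.landmark_of('strap_right_tab',p)[:2]: print((M.inv().apply(np.array(q['centre'])-O)*1000).round(1),q['confidence'])
"
```

```text
(array([  5.3, -66.8, 101. ]), array([ 0.8, -0.9,  0.2]))
[  7.1 -67.9  40.9] 0.64
[ -5.  -66.9 106. ] 0.43
```

>>> move_arm:
  targets:
    - [[-2, -8, 6], [0, 0, 0], 1]
    - [[-2, -15, 13], [0, 0, 0], 1]
    - [[-2, -21, 20], [0, 0, 0], 1]
    - [[-2, -25, 27], [0, 0, 0], 1]
    - [[-2, -28, 31], [0, 0, 0], 1]

```text
clock: 14.2
tcp_pos: [0.5233, 0.1524, 0.0693]
orientation: [0.001, 0.757, 0.654, 0.001]
wrist_force: [3.3, -2.2, 6.4]
finger_gap: -0.0002
grip_force: 3.3
```

```bash
python3 -c "
from h import *
print(hp())
p=shot('side')
for q in env.landmark_of('strap_right_tab',p)[:2]: print((M.inv().apply(np.array(q['centre'])-O)*1000).round(1),q['confidence'])
"
```

```text
(array([-21.8, -69.1,  69.3]), array([ 3.3, -2.2,  6.4]))
[-24.5 -68.9  69.6] 0.69
[ 56.3  72.8 109.4] 0.22
```

>>> move_arm:
  targets:
    - [[0, -2, 2], [0, 0, 0], 1]
    - [[0, -3, 4], [0, 0, 0], 1]
    - [[0, -4, 6], [0, 0, 0], 1]
    - [[0, -5, 8], [0, 0, 0], 1]

```text
clock: 14.8
tcp_pos: [0.5154, 0.1534, 0.0598]
orientation: [-0.001, 0.756, 0.654, -0.001]
wrist_force: [-0.7, -0.8, -0.6]
finger_gap: -0.0001
grip_force: 0.0
```

>>> move_arm:
  targets:
    - [[0, 0, 1], [0, 0, 0], 1]
    - [[0, 0, 2], [0, 0, 0], 1]
    - [[0, 0, 3], [0, 0, 0], 1]
    - [[0, 0, 3], [0, 0, 0], 1]

```text
clock: 15.3
tcp_pos: [0.5168, 0.1534, 0.0584]
orientation: [-0.0, 0.757, 0.654, -0.0]
wrist_force: [-2.1, 0.4, 4.5]
finger_gap: -0.0003
grip_force: 2.4
```

Both signs of the snap are there: the force fell to zero on the way down and then met firm contact at 58 mm. Now the left strap.

>>> move_arm:
  targets:
    - [[0, 0, -40], [0, 0, 0], 1]
    - [[0, 0, -100], [0, 0, 0], 1]
    - [[20, 15, -135], [0, 0, 0], 1]
    - [[60, 55, -140], [0, 0, 0], 1]
    - [[100, 95, -140], [0, 0, 0], 1]

```text
clock: 15.92
tcp_pos: [0.6275, 0.2394, 0.1999]
orientation: [0.001, 0.757, 0.654, 0.002]
wrist_force: [0.3, -0.8, -0.5]
finger_gap: 0.0001
grip_force: 0.0
```

```bash
python3 -c "
from h import *
print(hp())
p=shot('side')
for t in ('strap_right_tab','strap_left_tab','wash_bottle'):
  for q in env.landmark_of(t,p)[:2]: print(t,(M.inv().apply(np.array(q['centre'])-O)*1000).round(1),q['confidence'])
"
```

```text
(array([ 68.7,  32.1, 199.9]), array([ 0.3, -0.8, -0.5]))
strap_right_tab [-29.2 -66.2  58.6] 0.64
strap_right_tab [  7.9 -73.   38.1] 0.56
strap_left_tab [ 56.3  73.4 108.6] 0.56
wash_bottle [112.6 155.5   1.7] 0.86
wash_bottle [-43.4 -71.5  49. ] 0.48
```

>>> move_arm:
  targets:
    - [[38, 27, 0], [0, 0, 0], 1]
    - [[38, 27, 0], [0, 0, 0], 1]
    - [[38, 27, 50], [0, 0, 0], 1]
    - [[38, 27, 93], [0, 0, 0], 1]
    - [[38, 27, 93], [0, 0, 0], 1]

```text
clock: 16.75
tcp_pos: [0.6538, 0.2703, 0.1018]
orientation: [-0.002, 0.757, 0.654, -0.004]
wrist_force: [-0.7, 0.3, -0.6]
finger_gap: 0.0001
grip_force: 0.0
```

```bash
python3 -c "
from h import *
print(hp())"
```

```text
(array([ 90.4,  66.4, 101.8]), array([-0.7,  0.3, -0.6]))
```

>>> move_arm:
  targets:
    - [[2, -20, 0], [0, 0, 0], 1]
    - [[3, -42, 0], [0, 0, 0], 1]
    - [[3, -60, 0], [0, 0, 0], 1]
    - [[3, -75, 0], [0, 0, 0], 1]
    - [[3, -86, 4], [0, 0, 0], 1]

```text
clock: 17.38
tcp_pos: [0.5738, 0.2878, 0.1045]
orientation: [0.001, 0.757, 0.654, 0.002]
wrist_force: [0.5, -0.2, 0.7]
finger_gap: -0.0003
grip_force: 0.3
```

```bash
python3 -c "
from h import *
print(hp())
p=shot('side')
for q in env.landmark_of('strap_left_tab',p)[:2]: print((M.inv().apply(np.array(q['centre'])-O)*1000).round(1),q['confidence'])
"
```

```text
(array([  8.7,  72.2, 104.5]), array([ 0.5, -0.2,  0.7]))
[ -0.8  73.8 107.6] 0.52
[ 238.3 -104.7    1.7] 0.18
```

Strap following; continue over and down.

>>> move_arm:
  targets:
    - [[-1, -9, 7], [0, 0, 0], 1]
    - [[-1, -17, 14], [0, 0, 0], 1]
    - [[-1, -23, 22], [0, 0, 0], 1]
    - [[-1, -28, 29], [0, 0, 0], 1]
    - [[-1, -31, 33], [0, 0, 0], 1]

```text
clock: 18.1
tcp_pos: [0.5437, 0.2909, 0.0684]
orientation: [0.001, 0.757, 0.654, 0.001]
wrist_force: [4.3, -3.8, 6.6]
finger_gap: 0.0003
grip_force: 3.2
```

```bash
python3 -c "
from h import *
print(hp())
p=shot('side')
for q in env.landmark_of('strap_left_tab',p)[:2]: print((M.inv().apply(np.array(q['centre'])-O)*1000).round(1),q['confidence'])
"
```

```text
(array([-21.6,  70.9,  68.4]), array([ 4.3, -3.8,  6.6]))
[-28.1  72.3  66.6] 0.39
```

>>> move_arm:
  targets:
    - [[0, -2, 2], [0, 0, 0], 1]
    - [[0, -3, 4], [0, 0, 0], 1]
    - [[0, -4, 6], [0, 0, 0], 1]
    - [[0, -5, 8], [0, 0, 0], 1]

```text
clock: 18.7
tcp_pos: [0.536, 0.2918, 0.0589]
orientation: [-0.001, 0.756, 0.654, -0.001]
wrist_force: [-0.2, -0.3, -0.2]
finger_gap: -0.0001
grip_force: 0.0
```

>>> move_arm:
  targets:
    - [[0, 0, 1], [0, 0, 0], 1]
    - [[0, 0, 2], [0, 0, 0], 1]
    - [[0, 0, 3], [0, 0, 0], 1]
    - [[0, 0, 3], [0, 0, 0], 1]

```text
clock: 19.2
tcp_pos: [0.5361, 0.2919, 0.0582]
orientation: [-0.0, 0.756, 0.654, -0.0]
wrist_force: [-6.4, -0.8, 12.0]
finger_gap: 0.0002
grip_force: 5.8
```

>>> move_arm:
  targets:
    - [[0, 0, -40], [0, 0, 0], 1]
    - [[0, 0, -90], [0, 0, 0], 1]
    - [[-40, -40, -120], [0, 0, 0], 1]
    - [[-100, -60, -150], [0, 0, 0], 1]
    - [[-160, -60, -150], [0, 0, 0], 1]

```text
clock: 19.82
tcp_pos: [0.4556, 0.1471, 0.2088]
orientation: [0.001, 0.756, 0.655, 0.002]
wrist_force: [1.5, -1.0, 0.6]
finger_gap: -0.0001
grip_force: 0.0
```

>>> move_arm:
  targets:
    - [[-60, 0, 0], [0, 0, 0], 1]
    - [[-120, 0, 0], [0, 0, 0], 1]
    - [[-180, 0, 0], [0, 0, 0], 1]
    - [[-220, 0, 0], [0, 0, 0], 1]
    - [[-220, 0, 0], [0, 0, 0], 1]

```text
clock: 20.45
tcp_pos: [0.4237, -0.0727, 0.2067]
orientation: [0.0, 0.758, 0.652, 0.0]
wrist_force: [-0.6, 0.0, 0.2]
finger_gap: 0.0002
grip_force: 0.0
```

```bash
python3 - <<'E'
from h import *
print(hp())
a=shot("top"); p=shot('side')
for t in ('strap_right_tab','strap_left_tab','filter'):
  for pp in(a,p):
    for q in env.landmark_of(t,pp)[:2]: print(t,(M.inv().apply(np.array(q['centre'])-O)*1000).round(1),q['confidence'])
A=a["pixels"][190:290,160:260,::-1]; B=p["pixels"][120:240,190:310,::-1]
cv2.imwrite("pics/c3.png",np.hstack([cv2.resize(A,(400,400),interpolation=cv2.INTER_CUBIC),cv2.resize(B,(400,400),interpolation=cv2.INTER_CUBIC)]))
E
```

```text
(array([ -87.9, -306.2,  206.7]), array([-0.6,  0. ,  0.2]))
strap_right_tab [-30.8 -68.8  53.6] 0.76
strap_right_tab [115.4 152.9   0.7] 0.74
strap_right_tab [-29.4 -69.1  60.4] 0.61
strap_left_tab [-29.7  66.6  60.7] 0.52
strap_left_tab [ 1.9  4.4 42.1] 0.41
strap_left_tab [-33.4  68.1  60. ] 0.67
filter [-0.1  4.2 41.5] 0.87
filter [26.  70.5 59.2] 0.59
filter [ 0.4  1.7 43.2] 0.76
```

View pics/c3.png

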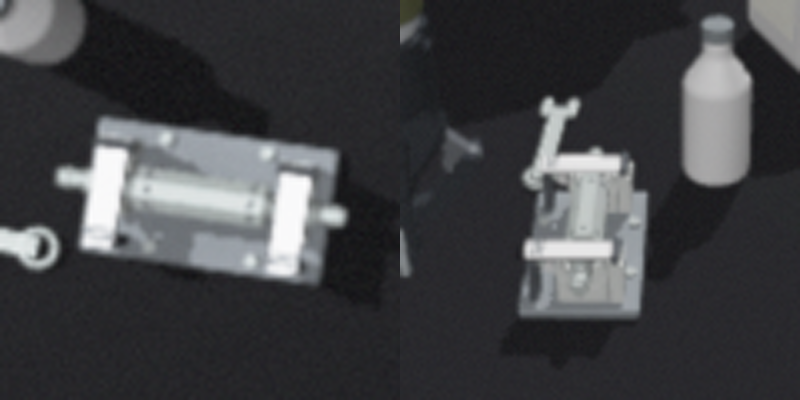

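Both straps lie shut and level over the necks, at (107,197) and (290,222) in the left half. The barrel lies between the saddles at (200,197) and the tool is clear. Handing in.

```bash
python3 -c "
from workcell import env
print(env.hand_in())"
```

```text
the job is handed in; nothing more can be done
None
```

The long filter is home in both saddles with both straps snapped shut, nothing else was moved, and I handed the job in at about 21 s of the 61 s allowed; no verdict was returned.

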